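# Snap the filter cartridge into its spring clip and keep it pressed

## Robot

A 6-joint arm with a two-finger parallel gripper is mounted at the origin on the work surface. World frame = base frame: x ahead of the robot, y to its left, z up, the work surface at z = 0. Lengths are in m, angles in degrees, forces in N, time in s.
With the tool pointing down it reaches from about 0.3 to 0.75 m from the base axis. Payload 8.5 kg.
Tool frame: the origin (TCP) lies midway between the tips of the shut fingers; the grasp point (between the pads) lies 19 mm behind it (env.tcp_to_grasp is the z of the grasp point in the tool frame, in m); z points along the fingers, y is the line along which they close (so a half turn about z gives the same grasp; the last joint's range is limited). The gripper opens to 85 mm and grips with 20 to 120 N. Pads are 22 mm wide; open, the fingers measure 114 mm over their backs; the gripper's body (76 mm by 85 mm) begins 54 mm behind the grasp point. The pads swing forward as they close: fully open they stand 13 mm farther back than shut.
Start: joints at [-85.388, 21.807, 74.336, -0, 83.858, -12.336], TCP at [0.16, -0.526, 0.231] pointing down, gripper open.
Joint ranges: [-178.18, 178.18], [-50.72, 133.34], [12.68, 142.11], [-81.47, 261.47], [9.98, 163.14], [-165.26, 165.26]. Speed limits (degrees/s): [136.94, 136.94, 180, 180, 180, 180].

## Interface

Orientations are given as a 3x3 rotation matrix whose columns are the frame's x, y, z axes.
In Python, from rig import env, imaging, job, models gives the robot as it stands. The module is installed in compiled form; this text tells all that it offers.
- The arm moves only by the tool jog_arm, never from a script. Its argument "plan" is text: rows parted by semicolons, each of 7 numbers parted by spaces: the turn, a rotation vector about the tool's x, y, z in degrees, then the shift along the tool's x, y, z in cm, then the closure in counts, from 0 (fully open) to 255 (shut). In form: rx ry rz x y z claw; .... A call has 1 to 10 rows; each row shifts and turns the commanded pose from where the row before left it, along the tool's axes as they then stand; what a row does not reach is not made up. A row lasts 1/12 s, in which the tool goes at most 41.7 mm and 7.16 degrees, less where a joint would pass 70% of its speed; a pose out of reach is approached as far as the arm can. A call with a gripper value outside its range is refused whole. The fingers move at their own pace and stop on an object; "grip_force" is the grip in N (left out, the last holds). Time passes only in rows, so rows that do not move let the fingers close. It gives the time, the measured TCP pose, the force, the opening and the grip force at its end, in the units of the state.
- env.observe(): the state, without advancing time (a new reading comes with each control period).
- imaging.get_image(name): name is "scene" or "top"; returns a dict with "pixels" (420x560x3 uint8, red, green, blue), "depth" (420x560 float32, m along the optical axis (not along the pixel's ray), 0 where there is no reading), "fov_y" (degrees; the focal length in pixels is half the picture's height over the tangent of half this angle, whatever the lens; pixels are square), "cx", "cy" (the principal point, pixels), "world_from_camera" (4x4, takes a point from camera to world coordinates). Camera axes: x right, y down, z forward; pixel columns grow to the right and rows downward; lengths in m; the calibration is good to about 2 mm. A picture is of the moment at which its call begins.
- job.close_job(): hands the job in; it is judged then, once.
Trained networks look in the newest picture that a camera, given by its name, has taken for a name from the list of things; names that differ only in an ending like _2 or _b are one class to them, and where a whole thing is asked for, a point or a joint stands for the part that bears it (a point fixed in the world has none). Each returns a list of dicts, best first, with "confidence" (0 to 1); they miss things now and then, are a little off and sometimes report something else, mostly with a low value. They report only what shows in the picture. A call takes as long as a camera call. They do not tell look-alikes from the thing itself.
- models.outline_of(camera, query): "region" (420x560 bool, what is visible of it) and "bbox" ([centre column, centre row, width, height] in pixels, round what is visible of it).
- models.tip_of(camera, query): "at" ([column, row] in pixels: a listed point, or the origin of a listed thing).
The state is a dict: "time_s": time; "q": joint angles; "qvel": joint speeds; "joint_efforts": joint torques, N m; "position": TCP position; "tool_rot": TCP orientation; "ft_force": force on the tool from outside, world axes, zero at the start; "wrist_torque": the same for the moment, N m; "grip_width": finger opening in m; "gripper_force": force on a finger pad.
Only numpy, scipy, OpenCV 4.12 (cv2) and the standard library are available. Lean on these libraries where they do the work, as an engineer would, in place of code of your own. Each camera call takes 0.05 s, during which the arm holds its last target. There are 200 camera calls.

## Task

Take the white filter cartridge that stands on the bench, lay it on its side, centred, in the mouth of the orange spring clip, and press it straight down until it snaps in past both jaws. Do not let go then: finish while still pressing down on the cartridge with about 10 N, so that the sprung seat under it stays pushed down. Leave everything else on the bench where it is.

Things in the scene. Friction and masses are not known exactly. Their poses are not given: they have to be found in the camera images.
- cartridge_center (a point): the centre (half-way along, on the axis) of the filter cartridge: a smooth rigid white cylinder with blue ends, diameter 44, length 170, about 0.25 kg, at first standing upright on the bench. Its z axis runs along the cylinder; either end may go either way in the clip
- clip: the spring clip, fixed to the bench: black base 112 (x) x 84 (y) x 30 high, two upright orange sprung jaws 66 long (y) on it, slide housings out to x = +-55, 52 high. Origin: centre of the base's underside. The cartridge lies along y midway between the jaws, ends overhanging freely. The slippery rounded lips stand at x = +-21, 81 high at the top; jaws give sideways up to 7 mm
- clip_mouth (a point): where the cartridge's centre is when it lies on the jaw lips, not yet snapped in: 90 above the clip's origin (cartridge top at 112). It rests there stably by itself. Pressed down slowly at its middle it resists with up to about 15 N (under 20 N) over the first 7 mm, then the force drops quickly and by 13 mm down it has snapped through by itself
- clip_home (a point): where the cartridge's centre is once snapped in under the lips, on the raised sprung seat: 65 above the clip's origin (cartridge top at 87); up to 4 mm lower when the seat is pushed down
- seat (a joint): travel in m of the spring seat in the clip under the cartridge: 0 up (nothing or only the cartridge's weight on it), 0.004 fully pushed down. It starts to move at about 4.5 N and is fully down at about 14.5 N, cartridge's weight included; the snapped-in cartridge goes down with it
- oil_bottle: black oil bottle, yellow label, red cap, diameter 56, 150 tall, upright. A bystander, origin at its underside; leave it alone
- screwdriver: screwdriver lying on the bench, origin under its middle. A bystander, origin at its underside; leave it alone
- collet: small steel collet, diameter 36, 34 tall. A bystander, origin at its underside; leave it alone
- grease_jar: small jar with green lid, diameter 52, 45 tall. A bystander, origin at its underside; leave it alone
- drill_chuck: dark steel drill chuck, diameter 42, 55 tall. A bystander, origin at its underside; leave it alone
- tape_measure: yellow tape measure 62 x 62, 34 tall. A bystander, origin at its underside; leave it alone
Mind the look-alikes: they are no part of the job. What is shaped like the part that bears cartridge_center but purple or turquoise is not meant.

How it is judged (in metres and radians):
On the way, in this order (a step that is already met when the one before it is completed fails the run):
1. the cartridge lies on its side over the clip (angle between cartridge_center's own z axis and vertical between 1.2 and 1.95 rad and horizontal distance between cartridge_center and clip below 0.04 m and height (world z) of cartridge_center above 0.075 m), for 0.05 s.
2. the cartridge has snapped in past the jaws (z of cartridge_center in the frame of clip between 0.056 and 0.069 m and x of cartridge_center in the frame of clip between -0.006 and 0.006 m and y of cartridge_center in the frame of clip between -0.025 and 0.025 m and angle between the z axis of cartridge_center and the y axis of clip, either way round below 0.08 rad), for 0.1 s.
At the end, for the whole second after the job is handed in: The cartridge lies snapped in under the jaws (axis 56 to 69 mm up, within 6 mm across and 25 mm along the clip, 0.08 rad), at rest, and the robot still presses on it: contact over 3 N and the seat down more than 1.2 mm (about 5 N of push) (all of step 2 and value of joint seat above 0.0012 m and contact force between any of the arm, the fingers and cartridge above 3 N and linear speed of cartridge below 0.02 m/s); the arm keeps its last pose, push and grip.
It fails at once if a bystander was moved over 25 mm (distance of any of oil_bottle, screwdriver, collet, grease_jar, drill_chuck, tape_measure from where it was at the start of the episode above 0.025 m).
It also fails if it takes over 48 s, if anything falls off the work surface, if the arm or the gripper's body presses on something with over 40 N, if the wrist force passes 120 N, or if a joint passes its speed limit or range.

## Working session

There is one attempt and no reset: what is moved stays moved. The work goes in short steps, Python scripts to look and compute and a tool call to move; the robot and the scene stay as the last step left them, time stands still between calls to the robot, and variables do not carry over. Pictures are saved under pics/ and viewed, at most 10 in all, crops included, and the job is handed in when it is done.

Besides the shell and the picture viewer there is one more tool, called after "Emit:" as name(argument=value, ...) on one line, values as JSON. jog_arm: Moves the arm, as the interface text tells. Its arguments: {"type":"object","properties":{"plan":{"type":"string"},"grip_force":{"type":"number"}},"required":["plan"]}

```bash
mkdir -p pics; cat > h.py <<'E'
import numpy as np, cv2
from rig import env, imaging, job, models
def cloud(im):
    d=im["depth"]; f=210/np.tan(np.radians(im["fov_y"])/2)
    v,u=np.mgrid[0:420,0:560]
    P=np.stack([(u-im["cx"])/f*d,(v-im["cy"])/f*d,d,np.ones_like(d)],-1)
    return (P@np.array(im["world_from_camera"]).T)[...,:3]
E
python3 - <<'E'
from h import *
ims=[]
for n in("scene","top"):
    im=imaging.get_image(n); cv2.imwrite(f"pics/{n}0.png",im["pixels"][...,::-1]); P=cloud(im); np.save(n+".npy",P)
    print(n,np.round(im["world_from_camera"],3).tolist(),im["fov_y"])
    for q in("cartridge_center","clip","oil_bottle","screwdriver","collet","grease_jar","drill_chuck","tape_measure"):
        for r in models.outline_of(n,q)[:3]:
            m=r["region"]&(im["depth"]>0); p=P[m]
            if len(p)==0: continue
            print(n,q,round(r["confidence"],2),np.round(r["bbox"]),"med",np.round(np.median(p,0),3),"lo",np.round(np.percentile(p,2,0),3),"hi",np.round(np.percentile(p,98,0),3),"rgb",np.median(im["pixels"][m],0))
s=env.observe(); print(s["position"],np.round(s["tool_rot"],3),env.tcp_to_grasp,s["time_s"])
E
```

```text
scene [[-0.184, 0.733, -0.655, 1.235], [0.983, 0.127, -0.134, 0.127], [-0.015, -0.669, -0.743, 0.915], [0.0, 0.0, 0.0, 1.0]] 48.6128173504632
scene cartridge_center 0.83 [403. 242.  31.  64.] med [0.586 0.264 0.113] lo [0.447 0.246 0.001] hi [0.592 0.292 0.172] rgb [ 86.  44. 116.]
scene cartridge_center 0.7 [363. 211.  25.  56.] med [0.512 0.166 0.14 ] lo [0.48  0.15  0.009] hi [0.52  0.191 0.173] rgb [156. 156. 183.]
scene clip 0.83 [231. 223.  38.  52.] med [ 0.554 -0.136  0.046] lo [ 0.479 -0.179  0.006] hi [ 0.584 -0.102  0.082] rgb [190.  91.  49.]
scene oil_bottle 0.56 [457. 228.  38.  56.] med [0.504 0.388 0.084] lo [0.47  0.366 0.003] hi [0.515 0.418 0.152] rgb [49.5 38.  48. ]
scene screwdriver 0.92 [324. 227.  28.  63.] med [0.456 0.079 0.022] lo [ 0.39   0.067 -0.001] hi [0.572 0.097 0.028] rgb [211.5  50.   59. ]
scene screwdriver 0.23 [244. 262.  16.  17.] med [ 0.643 -0.086  0.033] lo [ 0.62  -0.102  0.003] hi [ 0.653 -0.071  0.038] rgb [188. 192. 196.]
scene collet 0.75 [246. 263.  13.  17.] med [ 0.642 -0.085  0.033] lo [ 0.618 -0.102  0.001] hi [ 0.653 -0.071  0.038
[... 2104 characters left out ...]
189. 105.]
top grease_jar 0.37 [413. 207.  20.  14.] med [ 0.53  -0.416  0.043] lo [ 0.513 -0.438  0.001] hi [ 0.549 -0.404  0.057] rgb [55. 60. 74.]
top drill_chuck 0.51 [412. 206.  14.  16.] med [ 0.529 -0.416  0.044] lo [ 0.514 -0.437  0.01 ] hi [ 0.546 -0.404  0.057] rgb [55. 60. 73.]
top tape_measure 0.83 [398. 263.  26.  24.] med [ 0.362 -0.36   0.033] lo [ 0.326 -0.398  0.003] hi [ 0.395 -0.328  0.038] rgb [195. 170.  75.]
top tape_measure 0.17 [324. 209.  32.  36.] med [ 0.523 -0.141  0.039] lo [ 0.47  -0.184  0.013] hi [ 0.577 -0.102  0.082] rgb [138. 114.  74.]
[ 0.16032292 -0.52609495  0.23131252] [[ 0.957  0.292  0.   ]
 [ 0.292 -0.957  0.   ]
 [ 0.    -0.    -1.   ]] -0.0187 0.9
```

View pics/scene0.png

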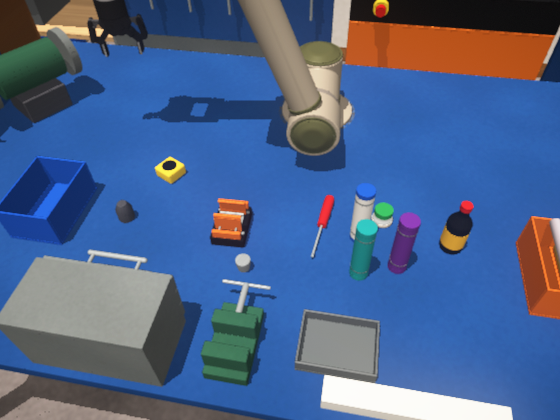

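View pics/top0.png

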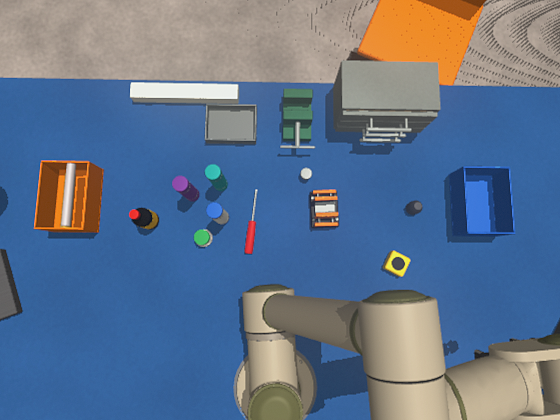

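The white cartridge stands at top px (217,213) and scene px (363,211). Its turquoise and purple twins are nearby. The clip is at top px (324,208), jaws roughly along world y. Next I'll fit both more closely.

```bash
python3 - <<'E'
from h import *
from scipy.optimize import least_squares
C=[]
for n in("scene","top"):
    P=np.load(n+".npy").reshape(-1,3); img=cv2.imread(f"pics/{n}0.png").reshape(-1,3).astype(int)
    near=np.hypot(P[:,0]-.495,P[:,1]-.168)<.04
    s=near&(P[:,2]>.02)&(P[:,2]<.16); t=near&(P[:,2]>.166)
    q=P[s][:,:2]
    r=least_squares(lambda c:np.hypot(*(q-c).T)-.022,[.495,.168],loss="soft_l1",f_scale=.002)
    print(n,"side fit",r.x.round(4),s.sum(),"top mean",P[t].mean(0).round(4),t.sum())
    near=np.hypot(P[:,0]-.525,P[:,1]+.141)<.085
    org=near&(img[:,2]>img[:,0]*1.6)&(img[:,2]>110)
    for lo,hi in((.068,.09),(.01,.09)):
        m=org&(P[:,2]>lo)&(P[:,2]<hi)
        print(n,"orange",lo,m.sum(),cv2.minAreaRect(P[m][:,:2].astype(np.float32)*1000))
    for sgn in(1,-1):
        m=org&(P[:,2]>.068)&(sgn*(P[:,0]-.527)>0)
        l=P[m]; v=cv2.fitLine(l[:,:2].astype(np.float32),cv2.DIST_HUBER,0,.001,.001).ravel()
        print("jaw",sgn,m.sum(),l.mean(0).round(4),"lo",l.min(0).round(3),"hi",l.max(0).round(3),"ang",np.degrees(np.arctan2(v[1],v[0])).round(1))
    m=near&(P[:,2]>.024)&(P[:,2]<.09); print("all",cv2.minAreaRect(P[m][:,:2].astype(np.float32)*1000))
E
```

```text
scene side fit [0.4965 0.1711] 495 top mean [0.5001 0.1711 0.1707] 241
scene orange 0.068 294 ((526.5786743164062, -145.10809326171875), (62.78147506713867, 66.36356353759766), 1.4834115505218506)
scene orange 0.01 1016 ((528.3460693359375, -146.95863342285156), (111.23523712158203, 73.90674591064453), 2.875365972518921)
jaw 1 176 [ 0.5531 -0.1433  0.0773] lo [ 0.545 -0.176  0.068] hi [ 0.558 -0.111  0.084] ang -87.6
jaw -1 118 [ 0.5034 -0.143   0.0785] lo [ 0.495 -0.179  0.068] hi [ 0.512 -0.113  0.084] ang -85.3
all ((526.8646850585938, -144.3494415283203), (115.84768676757812, 85.02336120605469), 2.8670434951782227)
top side fit [0.4976 0.1718] 118 top mean [0.4968 0.171  0.1694] 197
top orange 0.068 167 ((524.9774780273438, -144.6270751953125), (57.340309143066406, 64.75862121582031), 1.1021227836608887)
top orange 0.01 364 ((525.9179077148438, -147.4709014892578), (109.93965148925781, 76.11822509765625), 2.9563357830047607)
jaw 1 78 [ 0.5489 -0.141   0.0791] lo [ 0.543 -0.175  0.074] hi [ 0.554 -0.112  0.083] ang -87.7
jaw -1 89 [ 0.501  -0.1463  0.0785] lo [ 0.496 -0.177  0.072] hi [ 0.508 -0.115  0.085] ang -88.4
all ((524.92431640625, -144.08071899414062), (111.25957489013672, 84.6353759765625), 2.42153263092041)
```

Emit:
jog_arm(plan="0 0 -7 1 0 -3 0;0 0 -7 1 0 -3 0;0 0 -7 2 0 0 0;0 0 -7 2 0 0 0;0 0 -7 2 0 0 0;0 7 0 0 0 0 0;0 7 0 0 0 0 0;0 7 0 0 0 0 0")

```text
time_s: 1.57
position: [0.2268, -0.482, 0.2925]
tool_rot: [[0.572, 0.789, 0.224], [0.736, -0.615, 0.284], [0.362, 0.002, -0.932]]
ft_force: [0.2, -0.0, 0.5]
grip_width: 0.0852
gripper_force: 0.0
```

```bash
python3 -c "
from h import *
s=env.observe();print(np.round(s['q'],1),np.round(s['position'],3),np.round(s['tool_rot'],3))"
```

```text
[-84.7  23.5  64.4  15.1 107.3 -44.3] [ 0.227 -0.482  0.293] [[ 0.572  0.789  0.224]
 [ 0.736 -0.615  0.284]
 [ 0.362  0.002 -0.932]]
```

```bash
cat >> h.py <<'E'
from scipy.spatial.transform import Rotation as Ro
def plan(R,p,n,claw):
    "n equal rows from the present pose to R,p; shift in axes before the row's turn"
    s=env.observe(); R0=Ro.from_matrix(s["tool_rot"]); p0=np.array(s["position"])
    w=(R0.inv()*Ro.from_matrix(R)).as_rotvec(degrees=True)/n; d=(np.array(p)-p0)*100/n
    print("q",np.round(s["q"],1),"p",p0.round(4),"err",np.round(w*n,2),"ft",np.round(s["ft_force"],1),"t",s["time_s"],"w",s["grip_width"])
    rows=[]
    for i in range(n):
        sh=(R0*Ro.from_rotvec(w*i,degrees=True)).inv().apply(d)
        rows.append(" ".join(f"{v:.4g}" for v in [*w.round(1),*sh.round(2),claw]))
    for k in range(0,n,10): print(";".join(rows[k:k+10]))
SIDE=np.array([[0,1,0],[0,0,1],[1,0,0.]])
E
python3 -c "
from h import *
plan(SIDE,[.497,.07,.147],20,0)"
```

```text
q [-84.7  23.5  64.4  15.1 107.3 -44.3] p [ 0.2268 -0.482   0.2925] err [ 33.27  66.15 -22.61] ft [ 0.2 -0.   0.5] t 1.5667 w 0.08518899759343904
1.7 3.3 -1.1 2.54 -0.63 1.77 0;1.7 3.3 -1.1 2.45 -0.53 1.93 0;1.7 3.3 -1.1 2.34 -0.42 2.08 0;1.7 3.3 -1.1 2.22 -0.32 2.22 0;1.7 3.3 -1.1 2.09 -0.21 2.35 0;1.7 3.3 -1.1 1.96 -0.1 2.48 0;1.7 3.3 -1.1 1.81 0.01 2.59 0;1.7 3.3 -1.1 1.66 0.12 2.68 0;1.7 3.3 -1.1 1.5 0.23 2.77 0;1.7 3.3 -1.1 1.33 0.34 2.84 0
1.7 3.3 -1.1 1.16 0.45 2.9 0;1.7 3.3 -1.1 0.98 0.56 2.95 0;1.7 3.3 -1.1 0.79 0.66 2.98 0;1.7 3.3 -1.1 0.61 0.76 3 0;1.7 3.3 -1.1 0.42 0.86 3.01 0;1.7 3.3 -1.1 0.23 0.95 3 0;1.7 3.3 -1.1 0.03 1.04 2.98 0;1.7 3.3 -1.1 -0.16 1.13 2.95 0;1.7 3.3 -1.1 -0.35 1.21 2.9 0;1.7 3.3 -1.1 -0.54 1.28 2.84 0
```

Emit:
jog_arm(plan="1.7 3.3 -1.1 2.5 -0.6 1.8 0;1.7 3.3 -1.1 2.5 -0.5 1.9 0;1.7 3.3 -1.1 2.3 -0.4 2.1 0;1.7 3.3 -1.1 2.2 -0.3 2.2 0;1.7 3.3 -1.1 2.1 -0.2 2.3 0;1.7 3.3 -1.1 2 -0.1 2.5 0;1.7 3.3 -1.1 1.8 0 2.6 0;1.7 3.3 -1.1 1.7 0.1 2.7 0;1.7 3.3 -1.1 1.5 0.2 2.8 0;1.7 3.3 -1.1 1.3 0.3 2.8 0")

```text
time_s: 2.4
position: [0.3617, -0.2058, 0.2174]
tool_rot: [[0.273, 0.939, 0.209], [0.504, -0.325, 0.8], [0.819, -0.113, -0.562]]
ft_force: [0.3, 0.8, -0.3]
grip_width: 0.0855
gripper_force: 0.0
```

```bash
python3 -c "
from h import *
plan(SIDE,[.497,.07,.147],10,0)"
```

```text
q [-66.4  25.9  91.1  32.7 108.9 -46.5] p [ 0.3617 -0.2058  0.2174] err [ 16.52  33.01 -11.97] ft [ 0.3  0.8 -0.3] t 2.4 w 0.08546868379284733
1.7 3.3 -1.2 1.18 0.46 2.89 0;1.7 3.3 -1.2 1 0.56 2.93 0;1.7 3.3 -1.2 0.82 0.67 2.97 0;1.7 3.3 -1.2 0.64 0.77 2.99 0;1.7 3.3 -1.2 0.45 0.87 3 0;1.7 3.3 -1.2 0.25 0.96 2.99 0;1.7 3.3 -1.2 0.06 1.05 2.97 0;1.7 3.3 -1.2 -0.13 1.13 2.94 0;1.7 3.3 -1.2 -0.32 1.21 2.89 0;1.7 3.3 -1.2 -0.52 1.29 2.83 0
```

Emit:
jog_arm(plan="1.7 3.3 -1.2 1.2 0.5 2.9 0;1.7 3.3 -1.2 1 0.6 2.9 0;1.7 3.3 -1.2 0.8 0.7 3 0;1.7 3.3 -1.2 0.6 0.8 3 0;1.7 3.3 -1.2 0.5 0.9 3 0;1.7 3.3 -1.2 0.3 1 3 0;1.7 3.3 -1.2 0.1 1 3 0;1.7 3.3 -1.2 -0.1 1.1 2.9 0;1.7 3.3 -1.2 -0.3 1.2 2.9 0;1.7 3.3 -1.2 -0.5 1.3 2.8 0")

```text
time_s: 3.23
position: [0.4979, 0.07, 0.1474]
tool_rot: [[0.001, 1.0, -0.008], [-0.001, 0.008, 1.0], [1.0, -0.001, 0.001]]
ft_force: [0.4, -0.8, -0.3]
grip_width: 0.0855
gripper_force: 0.0
```

```bash
python3 -c "
from h import *
plan(SIDE,[.497,.07,.147],3,0);plan(SIDE,[.497,.189,.146],6,0)
im=imaging.get_image('scene');cv2.imwrite('pics/s1.png',cv2.resize(im['pixels'][60:340,200:480,::-1],None,fx=2,fy=2))"
```

```text
q [-33.3  47.7  96.2  61.7 109.1 -58.7] p [0.4979 0.07   0.1474] err [-0.45 -0.07 -0.08] ft [ 0.4 -0.8 -0.3] t 3.2333 w 0.08545228391200764
-0.2 -0 -0 -0.01 -0.03 0 0;-0.2 -0 -0 -0.01 -0.03 0 0;-0.2 -0 -0 -0.01 -0.03 0 0
q [-33.3  47.7  96.2  61.7 109.1 -58.7] p [0.4979 0.07   0.1474] err [-0.45 -0.07 -0.08] ft [ 0.4 -0.8 -0.3] t 3.2333 w 0.08545228391200764
-0.1 -0 -0 -0.02 0 1.98 0;-0.1 -0 -0 -0.02 -0 1.98 0;-0.1 -0 -0 -0.02 -0 1.98 0;-0.1 -0 -0 -0.02 -0.01 1.98 0;-0.1 -0 -0 -0.02 -0.01 1.98 0;-0.1 -0 -0 -0.02 -0.01 1.98 0
```

View pics/s1.png

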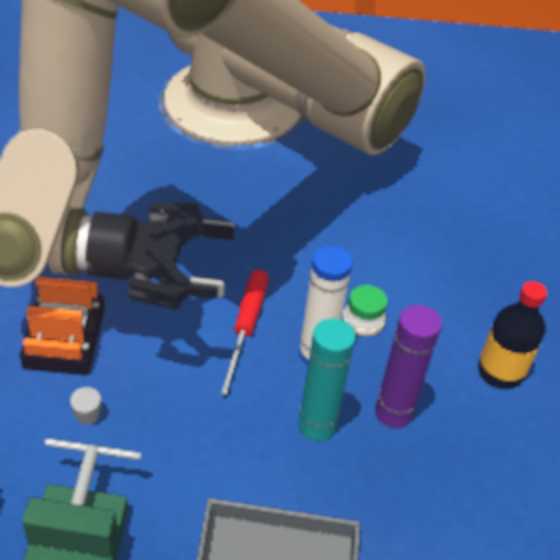

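The gripper (around px 180,250) points level at the white cartridge (330,300) and its path is clear. Advancing, then closing.

Emit:
jog_arm(plan="-0.1 0 0 0 0 2 0;-0.1 0 0 0 0 2 0;-0.1 0 0 0 0 2 0;-0.1 0 0 0 0 2 0;0 0 0 0 0 2 0;0 0 0 0 0 1.9 0;0 0 0 0 0 0 0;0 0 0 0 0 0 255;0 0 0 0 0 0 255;0 0 0 0 0 0 255", grip_force=60)

```text
time_s: 4.12
position: [0.4973, 0.1869, 0.1476]
tool_rot: [[0.002, 1.0, 0.001], [0.001, -0.001, 1.0], [1.0, -0.002, -0.001]]
ft_force: [-0.2, -0.3, -0.3]
grip_width: 0.0517
gripper_force: 0.0
```

Emit:
jog_arm(plan="0 0 0 0 0 0 255;0 0 0 0 0 0 255;0 0 0 0 0 0 255;0 0 0 0 0 0 255;0 0 0 0 0 0 255;0 0 0 0 0 0 255")

```text
time_s: 4.62
position: [0.4969, 0.1877, 0.1477]
tool_rot: [[0.002, 1.0, 0.0], [0.001, -0.0, 1.0], [1.0, -0.002, -0.001]]
ft_force: [0.9, -0.8, 0.5]
grip_width: 0.0423
gripper_force: 61.0
```

Emit:
jog_arm(plan="0 0 0 1.5 0 0 255;0 0 0 2.5 0 0 255;0 0 0 2.5 0 0 255;0 0 0 2.5 0 0 255;0 0 0 2.5 0 0 255;0 0 0 2 0 0 255;0 0 0 1 0 0 255")

```text
time_s: 5.2
position: [0.4968, 0.1882, 0.2946]
tool_rot: [[0.001, 1.0, -0.001], [0.002, 0.001, 1.0], [1.0, -0.001, -0.002]]
ft_force: [-0.3, -0.1, -1.9]
grip_width: 0.0424
gripper_force: 61.0
```

```bash
cat >> h.py <<'E'
a=np.radians(2.7); X=np.array([-np.sin(a),np.cos(a),0]); Y=np.array([np.cos(a),np.sin(a),0])
DOWN=np.stack([X,Y,[0,0,-1]],1); CL=np.array([.526,-.1445,0])
def tcp(along,z): return CL+X*along+[0,0,z]
E
python3 -c "
from h import *
plan(DOWN,tcp(.0627,.16),20,255)"
```

```text
q [-21.5  30.7  97.2  76.3 106.8 -39.9] p [0.4968 0.1882 0.2946] err [  2.05 -89.86  -2.11] ft [-0.3 -0.1 -1.9] t 5.2 w 0.042410883132225706
0.1 -4.5 -0.1 -0.68 0.13 -1.35 255;0.1 -4.5 -0.1 -0.78 0.13 -1.29 255;0.1 -4.5 -0.1 -0.88 0.12 -1.23 255;0.1 -4.5 -0.1 -0.97 0.12 -1.16 255;0.1 -4.5 -0.1 -1.06 0.12 -1.08 255;0.1 -4.5 -0.1 -1.14 0.11 -0.99 255;0.1 -4.5 -0.1 -1.22 0.11 -0.9 255;0.1 -4.5 -0.1 -1.28 0.1 -0.8 255;0.1 -4.5 -0.1 -1.34 0.1 -0.7 255;0.1 -4.5 -0.1 -1.39 0.1 -0.59 255
0.1 -4.5 -0.1 -1.43 0.09 -0.48 255;0.1 -4.5 -0.1 -1.47 0.09 -0.37 255;0.1 -4.5 -0.1 -1.49 0.09 -0.25 255;0.1 -4.5 -0.1 -1.51 0.08 -0.13 255;0.1 -4.5 -0.1 -1.51 0.08 -0.01 255;0.1 -4.5 -0.1 -1.51 0.08 0.1 255;0.1 -4.5 -0.1 -1.5 0.07 0.22 255;0.1 -4.5 -0.1 -1.47 0.07 0.34 255;0.1 -4.5 -0.1 -1.44 0.07 0.45 255;0.1 -4.5 -0.1 -1.4 0.07 0.56 255
```

Emit:
jog_arm(plan="0.1 -4.5 -0.1 -0.7 0.1 -1.3 255;0.1 -4.5 -0.1 -0.8 0.1 -1.3 255;0.1 -4.5 -0.1 -0.9 0.1 -1.2 255;0.1 -4.5 -0.1 -1 0.1 -1.2 255;0.1 -4.5 -0.1 -1.1 0.1 -1.1 255;0.1 -4.5 -0.1 -1.1 0.1 -1 255;0.1 -4.5 -0.1 -1.2 0.1 -0.9 255;0.1 -4.5 -0.1 -1.3 0.1 -0.8 255;0.1 -4.5 -0.1 -1.3 0.1 -0.7 255;0.1 -4.5 -0.1 -1.4 0.1 -0.6 255")

```text
time_s: 6.03
position: [0.5084, 0.0521, 0.2244]
tool_rot: [[-0.02, 1.0, -0.012], [0.71, 0.022, 0.703], [0.704, 0.005, -0.711]]
ft_force: [-0.7, 0.3, -2.0]
grip_width: 0.0421
gripper_force: 61.0
```

Emit:
jog_arm(plan="0.1 -4.5 -0.1 -1.4 0.1 -0.5 255;0.1 -4.5 -0.1 -1.5 0.1 -0.4 255;0.1 -4.5 -0.1 -1.5 0.1 -0.2 255;0.1 -4.5 -0.1 -1.5 0.1 -0.1 255;0.1 -4.5 -0.1 -1.5 0.1 0 255;0.1 -4.5 -0.1 -1.5 0.1 0.1 255;0.1 -4.5 -0.1 -1.5 0.1 0.2 255;0.1 -4.5 -0.1 -1.5 0.1 0.3 255;0.1 -4.5 -0.1 -1.4 0.1 0.4 255;0.1 -4.5 -0.1 -1.4 0.1 0.5 255")

```text
time_s: 6.87
position: [0.523, -0.0824, 0.1587]
tool_rot: [[-0.045, 0.999, -0.004], [0.999, 0.045, -0.004], [-0.004, -0.004, -1.0]]
ft_force: [0.5, 0.7, -1.9]
grip_width: 0.042
gripper_force: 60.9
```

```bash
python3 -c "
from h import *
plan(DOWN,tcp(.0627,.16),4,255)
for n in('scene','top'):
    im=imaging.get_image(n);c=im['pixels'][140:300,150:370] if n=='scene' else im['pixels'][130:290,230:450]
    cv2.imwrite(f'pics/{n}2.png',cv2.resize(c[...,::-1],None,fx=3,fy=3))
    P=cloud(im);g=im['pixels'].astype(int)
    m=(P[...,2]>.13)&(P[...,2]<.2)&(abs(P[...,0]-.526)<.05)&(P[...,1]<-.11)&(P[...,1]>-.26)&(g.min(-1)>95)
    q=P[m];v=cv2.fitLine(q[:,:2].astype(np.float32),cv2.DIST_HUBER,0,.001,.001).ravel()
    print(n,m.sum(),v,'lo',q.min(0).round(3),'hi',q.max(0).round(3), 'topline', q[q[:,2]>q[:,2].max()-.008].mean(0))
"
```

```text
q [-21.6  23.6  84.3  -0.3  72.2 -24.1] p [ 0.523  -0.0824  0.1587] err [-0.23  0.25 -0.12] ft [ 0.5  0.7 -1.9] t 6.8667 w 0.04195408995825822
-0.1 0.1 -0 0.01 0 -0.03 255;-0.1 0.1 -0 0.01 0 -0.03 255;-0.1 0.1 -0 0.01 0 -0.03 255;-0.1 0.1 -0 0.01 0 -0.03 255
scene 894 [ 0.09345614 -0.9956234   0.5405033  -0.15737145] lo [ 0.51  -0.218  0.159] hi [ 0.553 -0.11   0.199] topline [ 0.52942065 -0.16425506  0.19436108]
top 227 [ 0.29078472 -0.95678854  0.52257335 -0.19759808] lo [ 0.502 -0.219  0.175] hi [ 0.547 -0.112  0.197] topline [ 0.52591006 -0.20029349  0.19265552]
```

View pics/top2.png

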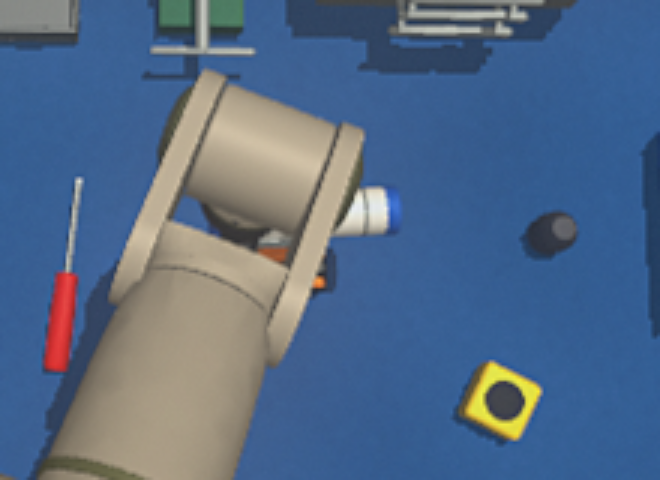

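The cartridge is held level over the clip, its free blue end at crop px (392,210), and aligned with it. Lowering.

Emit:
jog_arm(plan="-0.1 0.1 0 0 0 1 255;-0.1 0.1 0 0 0 1.5 255;0 0 0 0 0 1.5 255;0 0 0 0 0 1.5 255;0 0 0 0 0 1.2 255;0 0 0 0 0 0.7 255;0 0 0 0 0 0.3 255;0 0 0 0 0 0 255;0 0 0 0 0 0 255")

```text
time_s: 7.72
position: [0.5236, -0.0819, 0.0827]
tool_rot: [[-0.044, 0.999, 0.001], [0.999, 0.044, 0.003], [0.003, 0.001, -1.0]]
ft_force: [-0.4, 0.5, -2.2]
grip_width: 0.0422
gripper_force: 61.0
```

Emit:
jog_arm(plan="0 0 0 0 0 0.2 255;0 0 0 0 0 0.2 255;0 0 0 0 0 0 255;0 0 0 0 0 0 255")

```text
time_s: 8.05
position: [0.5234, -0.0819, 0.0783]
tool_rot: [[-0.045, 0.999, 0.001], [0.999, 0.045, 0.002], [0.002, 0.001, -1.0]]
ft_force: [-0.1, 0.5, -1.2]
grip_width: 0.0429
gripper_force: 61.0
```

```bash
python3 -c "
from h import *
plan(DOWN,tcp(.0627,.0736),2,255)"
```

```text
q [-21.8  29.2  90.4   0.2  60.4 -24.4] p [ 0.5234 -0.0819  0.0783] err [ 0.05 -0.13 -0.14] ft [-0.1  0.5 -1.2] t 8.05 w 0.04288692421856395
0 -0.1 -0.1 0 -0.02 0.24 255;0 -0.1 -0.1 0 -0.02 0.24 255
```

Emit:
jog_arm(plan="0 0 0 0 0 0.2 255;0 0 0 0 0 0 255;0 0 0 0 0 0 255")

```text
time_s: 8.3
position: [0.5238, -0.082, 0.0764]
tool_rot: [[-0.045, 0.999, 0.002], [0.999, 0.045, 0.002], [0.002, 0.002, -1.0]]
ft_force: [1.9, -0.1, -1.8]
grip_width: 0.0423
gripper_force: 61.1
```

Emit:
jog_arm(plan="0 0 0 0 0 0.2 255;0 0 0 0 0 0 255;0 0 0 0 0 0 255")

```text
time_s: 8.55
position: [0.524, -0.0822, 0.0745]
tool_rot: [[-0.045, 0.999, 0.002], [0.999, 0.045, 0.002], [0.002, 0.002, -1.0]]
ft_force: [3.5, 0.1, 1.7]
grip_width: 0.0417
gripper_force: 61.4
```

Emit:
jog_arm(plan="0 0 0 0 0.1 0 255;0 0 0 0 0 0 255;0 0 0 0 0 0 255")

```text
time_s: 8.8
position: [0.5244, -0.0819, 0.0743]
tool_rot: [[-0.044, 0.999, 0.001], [0.999, 0.044, 0.002], [0.002, 0.001, -1.0]]
ft_force: [0.9, -0.5, 2.1]
grip_width: 0.0422
gripper_force: 61.2
```

```bash
python3 -c "
from h import *
s=env.observe();print(s['ft_force'],s['wrist_torque'],s['position'])"
```

```text
[ 0.93807744 -0.53481206  2.10978831] [-0.22813898 -0.14944216 -0.13172212] [ 0.52436207 -0.08192945  0.07427684]
```

Emit:
jog_arm(plan="0 0 0 0 0 0 90;0 0 0 0 0 0 60;0 0 0 0 0 0 30;0 0 0 0 0 0 0;0 0 0 0 0 0 0;0 0 0 0 0 0 0")

```text
time_s: 9.3
position: [0.5244, -0.0818, 0.0742]
tool_rot: [[-0.045, 0.999, 0.0], [0.999, 0.045, 0.002], [0.002, 0.001, -1.0]]
ft_force: [0.4, 0.2, 0.1]
grip_width: 0.0855
gripper_force: 0.0
```

Emit:
jog_arm(plan="0 0 0 0 0 -0.5 0;0 0 0 0 0 -1.5 0;0 0 0 0 0 -2 0;0 0 0 0 0 -2.5 0;0 0 0 0 0 -2 0;0 0 0 0 0 -1 0;0 0 0 2 0 0 255;0 0 0 2 0 0 255;0 0 0 2 0 0 255")

```text
time_s: 10.05
position: [0.5216, -0.0216, 0.17]
tool_rot: [[-0.044, 0.999, 0.001], [0.999, 0.044, 0.002], [0.002, 0.001, -1.0]]
ft_force: [1.2, -0.1, 0.4]
grip_width: 0.0515
gripper_force: 0.0
```

```bash
python3 -c "
from h import *
plan(DOWN,tcp(0.0,.12),3,255)
for n in('scene','top'):
    im=imaging.get_image(n);c=im['pixels'][140:300,150:370] if n=='scene' else im['pixels'][130:290,230:450]
    cv2.imwrite(f'pics/{n}3.png',cv2.resize(c[...,::-1],None,fx=3,fy=3))
    P=cloud(im);g=im['pixels'].astype(int)
    m=(P[...,2]>.09)&(P[...,2]<.125)&(abs(P[...,0]-.526)<.035)&(P[...,1]<-.04)&(P[...,1]>-.26)
    q=P[m];v=cv2.fitLine(q[:,:2].astype(np.float32),cv2.DIST_HUBER,0,.001,.001).ravel()
    print(n,m.sum(),v,'lo',q.min(0).round(3),'hi',q.max(0).round(3))
"
```

```text
q [-15.5  22.1  84.7   0.1  73.1 -18. ] p [ 0.5216 -0.0216  0.17  ] err [ 0.08 -0.12 -0.19] ft [ 1.2 -0.1  0.4] t 10.05 w 0.05154975944299658
0 -0 -0.1 -4.1 -0.03 1.66 255;0 -0 -0.1 -4.1 -0.04 1.66 255;0 -0 -0.1 -4.1 -0.04 1.66 255
scene 1145 [ 0.05855602 -0.9982841   0.5374684  -0.13725096] lo [ 0.506 -0.229  0.09 ] hi [ 0.553 -0.058  0.116]
top 639 [ 0.12041634 -0.99272346  0.5199868  -0.14168382] lo [ 0.502 -0.229  0.09 ] hi [ 0.548 -0.06   0.116]
```

View pics/scene3.png

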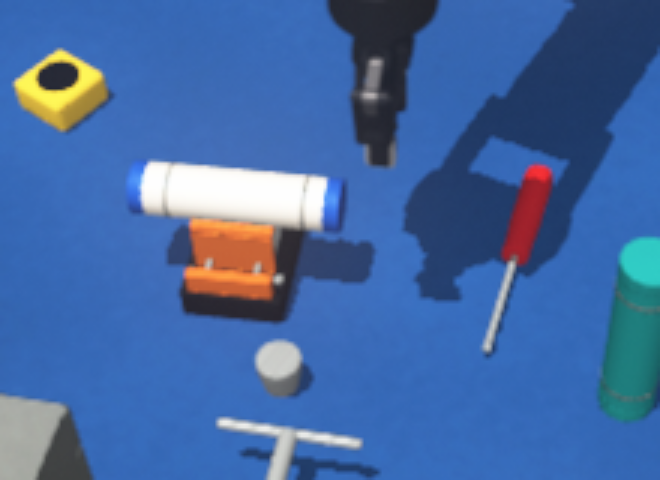

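The cartridge lies on the lips, centred (scene crop 130–345, 165–225). I jogged the arm the wrong way along y, so I'll move it back over the middle with the fingers shut.

Emit:
jog_arm(plan="0 0 0 -2 0 0 255;0 0 0 -3 0 0 255;0 0 0 -3 0 0 255;0 0 0 -2.7 0 0 255;0 0 0 -1.6 0 0 255;0 0 0 0 0 1 255;0 0 0 0 0 1.5 255;0 0 0 0 0 1.2 255;0 0 0 0 0 0.6 255;0 0 0 0 0 0 255")

```text
time_s: 10.98
position: [0.5267, -0.1452, 0.1251]
tool_rot: [[-0.044, 0.999, -0.001], [0.999, 0.044, 0.003], [0.003, -0.001, -1.0]]
ft_force: [0.4, 0.2, 0.3]
grip_width: -0.0001
gripper_force: 0.0
```

```bash
python3 -c "
from h import *
plan(DOWN,tcp(0.0,.12)+Y*.001,1,255)"
```

```text
q [-27.9  27.2  84.4   0.1  68.5 -30.5] p [ 0.5267 -0.1452  0.1251] err [-0.07 -0.19 -0.17] ft [0.4 0.2 0.3] t 10.9833 w -8.903197933721298e-05
-0.1 -0.2 -0.2 0.07 0.04 0.51 255
```

Now pressing slowly.

Emit:
jog_arm(plan="0 0 0 0.1 0 0.4 255;0 0 0 0 0 0.3 255;0 0 0 0 0 0.2 255;0 0 0 0 0 0.2 255;0 0 0 0 0 0.1 255;0 0 0 0 0 0.1 255;0 0 0 0 0 0 255")

```text
time_s: 11.57
position: [0.5271, -0.1439, 0.113]
tool_rot: [[-0.045, 0.999, 0.001], [0.999, 0.045, 0.002], [0.002, 0.001, -1.0]]
ft_force: [-0.8, -1.0, 0.1]
grip_width: -0.0002
gripper_force: 0.0
```

Emit:
jog_arm(plan="0 0 0 0 0 0.1 255;0 0 0 0 0 0.1 255;0 0 0 0 0 0.1 255;0 0 0 0 0 0 255")

```text
time_s: 11.9
position: [0.5275, -0.1441, 0.1105]
tool_rot: [[-0.045, 0.999, 0.002], [0.999, 0.045, 0.002], [0.002, 0.002, -1.0]]
ft_force: [0.4, 0.0, 2.5]
grip_width: -0.0004
gripper_force: 1.6
```

Emit:
jog_arm(plan="0 0 0 0 0 0.1 255;0 0 0 0 0 0.1 255;0 0 0 0 0 0.1 255;0 0 0 0 0 0 255")

```text
time_s: 12.23
position: [0.528, -0.1443, 0.1083]
tool_rot: [[-0.045, 0.999, 0.004], [0.999, 0.045, 0.001], [0.001, 0.004, -1.0]]
ft_force: [0.9, -0.4, 7.4]
grip_width: -0.0002
gripper_force: 3.8
```

Emit:
jog_arm(plan="0 0 0 0 0 0.1 255;0 0 0 0 0 0.1 255;0 0 0 0 0 0.1 255;0 0 0 0 0 0 255")

```text
time_s: 12.57
position: [0.5282, -0.1445, 0.1057]
tool_rot: [[-0.045, 0.999, 0.004], [0.999, 0.045, 0.0], [0.0, 0.004, -1.0]]
ft_force: [0.4, -0.2, 8.9]
grip_width: 0.0
gripper_force: 4.6
```

Emit:
jog_arm(plan="0 0 0 0 0 0.1 255;0 0 0 0 0 0.1 255;0 0 0 0 0 0.1 255;0 0 0 0 0 0 255")

```text
time_s: 12.9
position: [0.5282, -0.1445, 0.1024]
tool_rot: [[-0.045, 0.999, 0.004], [0.999, 0.045, 0.0], [0.0, 0.004, -1.0]]
ft_force: [1.0, -1.5, 4.5]
grip_width: -0.0001
gripper_force: 2.7
```

Emit:
jog_arm(plan="0 0 0 0 0 0.2 255;0 0 0 0 0 0.2 255;0 0 0 0 0 0.2 255;0 0 0 0 0 0.2 255;0 0 0 0 0 0.2 255;0 0 0 0 0 0.2 255;0 0 0 0 0 0.1 255;0 0 0 0 0 0 255;0 0 0 0 0 0 255")

```text
time_s: 13.65
position: [0.5272, -0.1438, 0.088]
tool_rot: [[-0.045, 0.999, 0.001], [0.999, 0.045, 0.002], [0.002, 0.001, -1.0]]
ft_force: [0.2, -0.3, 1.0]
grip_width: -0.0001
gripper_force: 0.0
```

Emit:
jog_arm(plan="0 0 0 0 0 0.1 255;0 0 0 0 0 0.1 255;0 0 0 0 0 0 255;0 0 0 0 0 0 255")

```text
time_s: 13.98
position: [0.5273, -0.1439, 0.0863]
tool_rot: [[-0.045, 0.999, 0.001], [0.999, 0.045, 0.002], [0.002, 0.001, -1.0]]
ft_force: [-0.4, 0.1, 2.1]
grip_width: 0.0002
gripper_force: 1.4
```

Emit:
jog_arm(plan="0 0 0 0 0 0.1 255;0 0 0 0 0 0.1 255;0 0 0 0 0 0 255;0 0 0 0 0 0 255")

```text
time_s: 14.32
position: [0.5275, -0.1439, 0.0846]
tool_rot: [[-0.045, 0.999, 0.002], [0.999, 0.045, 0.002], [0.002, 0.002, -1.0]]
ft_force: [-1.1, 1.1, 7.1]
grip_width: 0.0001
gripper_force: 3.5
```

Emit:
jog_arm(plan="0 0 0 0 0 0.1 255;0 0 0 0 0 0.1 255;0 0 0 0 0 0 255;0 0 0 0 0 0 255;0 0 0 0 0 0 255")

```text
time_s: 14.73
position: [0.5276, -0.144, 0.083]
tool_rot: [[-0.045, 0.999, 0.002], [0.999, 0.045, 0.002], [0.002, 0.002, -1.0]]
ft_force: [-1.9, 0.9, 10.3]
grip_width: 0.0001
gripper_force: 5.3
```

```bash
python3 -c "
from h import *
im=imaging.get_image('scene');cv2.imwrite('pics/s4.png',cv2.resize(im['pixels'][140:300,150:370,::-1],None,fx=3,fy=3))
P=cloud(im);g=im['pixels'].astype(int)
m=(P[...,2]>.055)&(P[...,2]<.1)&(abs(P[...,0]-.526)<.035)&(((P[...,1]<-.19)&(P[...,1]>-.26))|((P[...,1]>-.1)&(P[...,1]<-.04)))
q=P[m]
for s in(q[:,1]<-.15,q[:,1]>-.15): print(q[s].mean(0).round(3),q[s].max(0).round(3),q[s].min(0).round(3))
s=env.observe();print(s['ft_force'],s['position'],s['time_s'])"
```

```text
[ 0.539 -0.211  0.075] [ 0.554 -0.191  0.086] [ 0.513 -0.232  0.056]
[ 0.533 -0.079  0.075] [ 0.548 -0.061  0.087] [ 0.506 -0.1    0.055]
[-0.93391017  1.63849741 10.93553778] [ 0.52758875 -0.14397755  0.08304059] 14.7833
```

View pics/s4.png

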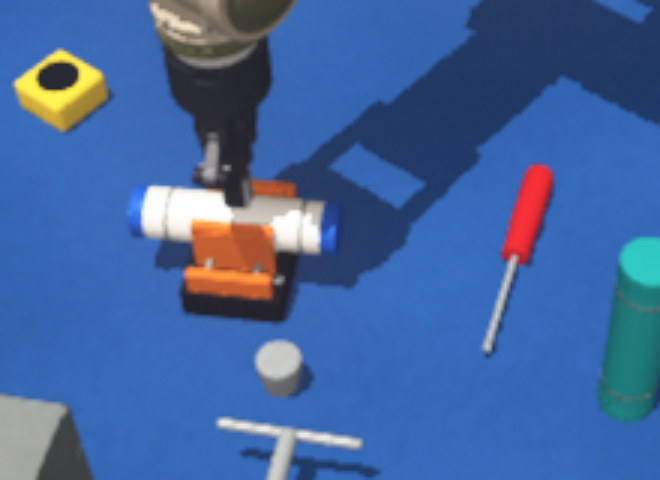

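The cartridge sits level and snapped in between the jaws (crop px 130–340, 190–250). The fingers are pressing its middle (235,200) with about 10.5 N, so I'm handing it in.

```bash
python3 -c "
from h import *
print(job.close_job())"
```

```text
the job is handed in; nothing more can be done
None
```

The white cartridge is snapped level into the clip, and I handed the job in at about 14.8 s with the arm still pressing its middle at about 10.5 N; no verdict came back.

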